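# Draw the pestle of the large tissue grinder half out for rinsing

## Robot

A 7-joint arm with a two-finger parallel gripper is mounted at the origin on the work surface. World frame = base frame: x ahead of the robot, y to its left, z up, the work surface at z = 0. Lengths are in m, angles in rad, forces in N, time in s.
With the tool pointing down it reaches from about 0.35 to 0.9 m from the base axis. Payload 8.1 kg.
Tool frame: the origin (TCP) lies midway between the tips of the shut fingers; the grasp point (between the pads) lies 19 mm behind it; z points along the fingers, y is the line along which they close (so a half turn about z gives the same grasp; the last joint's range is limited). The gripper opens to 92 mm and grips with 3 to 60 N. Pads are 19 mm wide; open, the fingers measure 130 mm over their backs; the gripper's body (75 mm by 190 mm) begins 47 mm behind the grasp point.
Start: joints at [-1.226, 0.434, 0.025, 1.573, -0.012, 1.134, -0.075], TCP at [0.271, 0.563, 0.227] pointing down, gripper open.
Joint ranges: [-2.62, 2.62], [-0.44, 2.09], [-1.27, 1.32], [0.08, 2.57], [-1.32, 4.46], [0.12, 2], [-2.74, 2.74]. Speed limits (rad/s): [2.22, 2.22, 3.01, 3.01, 3.14, 3.14, 3.14].

## Interface

Orientations are given as a rotation vector (axis times angle).
In Python, from cell import arm gives the robot as it stands.
- The arm moves only by the tool send_rows, never from a script. Its argument "increments" is a list of rows, each a list of 3 entries, a list of its own where there are three numbers: the finger opening in cm, from 0 to 9.18, then the shift along the tool's x, y, z in cm, then the turn, a rotation vector about the tool's x, y, z in rad. A call has 1 to 5 rows; each row shifts and turns the commanded pose from where the row before left it, along the tool's axes as they then stand; what a row does not reach is not made up. A row lasts 1/10 s, in which the tool goes at most 50 mm and 8.59 degrees, less where a joint would pass 70% of its speed; a pose out of reach is approached as far as the arm can. A call is refused whole if a number of a shift passes 5 or a number of a turn 0.15, either way. A call with a gripper value outside its range is refused whole. The fingers move at their own pace and stop on an object; "force" is the grip in N (left out, the last holds). Time passes only in rows, so rows that do not move let the fingers close. It gives the time, the measured TCP pose, the force, the opening and the grip force at its end, in the units of the state.
- arm.observe(): the state, without advancing time (a new reading comes with each control period).
- arm.get_image(name): name is "side" or "top" or "wrist"; returns the picture (400x640x3 uint8, red, green, blue); there is no depth.
- arm.camera_params(name): a dict with "camera_matrix" (3x3 intrinsics, pixels), "R" (3x3) and "t" (3): a world point X has camera coordinates R X + t. Camera axes: x right, y down, z forward; pixel columns grow to the right and rows downward; lengths in m; the calibration is good to about 2 mm. A picture is of the moment at which its call begins: read the wrist's pose just before it. camera_params takes no time and is no camera call; for the wrist camera it gives the pose at the moment of the call.
- arm.sign_off(): hands the job in; it is judged then, once.
The state is a dict: "clock": time; "joints": joint angles; "dq": joint speeds; "joint_efforts": joint torques, N m; "position": TCP position; "ee_rot": TCP orientation; "force": force on the tool from outside, world axes, zero at the start; "ft_torque": the same for the moment, N m; "width": opening from 0.0 (shut) to 1.0 (fully open); "gripper_force": force on a finger pad.
Only numpy, scipy, OpenCV 4.12 (cv2) and the standard library are available. Lean on these libraries where they do the work, as an engineer would, in place of code of your own. Each camera call takes 0.05 s, during which the arm holds its last target. There are 200 camera calls.

## Task

Three hand tissue grinders stand on the bench: take the pestle of the largest by its grip and draw it straight up, without forcing it against the glass, until its white head stands half out of the tube's mouth, so that a colleague can rinse it down into the tube. Do not pull it right out; keep the grinder standing where it is and leave the other things as they are. Finish still gripping the pestle there, upright and steady: do not let go.

Things in the scene. Friction and masses are not known exactly. Their poses are not given: they have to be found in the camera images.
- grinder: largest of the three grinders, without its pestle: round grey cast stand 120 mm wide, 24 mm thick, about 2 kg, loose on the bench, with an upright glass tube clamped in its middle by a black collar (to 50 mm up). Origin: centre of the stand's underside, on the tube's axis; z is that axis, up. A clamp screw sticks out of the collar along x to 52 mm from the axis, 38 mm up
- tube_mouth (a point): centre of the mouth of the largest grinder's glass tube, 130 mm above the stand's underside; axes as the grinder. Tube 33 mm outside (lip 39 mm), bore 27 mm, 100 mm deep
- pestle: pestle of the largest grinder, loose, about 0.13 kg, standing in the tube. Origin: centre of its grip, an upright black plastic cylinder 25 mm in diameter, 45 mm tall, at the pestle's top end; z runs up along the pestle. It starts with the origin 177 mm above the bench, the grip's underside 25 mm above the tube's mouth. A steel shaft 10 mm in diameter runs down from the grip to the head
- pestle_head (a point): centre of the pestle's head, a white cylinder 26 mm in diameter and 40 mm long (0.5 mm of play all round in the bore), 127 mm below the centre of the grip; same axes as the pestle. It starts at the bottom of the tube, 50 mm above the grinder's origin; half out means this point is level with the tube's mouth
- mid_grinder: grinder of the middle size, to be left alone; stand 100 mm wide, tube 24 mm wide with its mouth 108 mm up, pestle grip 19 mm wide, its top 169 mm up. Origin: centre of the stand's underside
- small_grinder: smallest grinder, to be left alone; stand 88 mm wide, tube 19 mm wide with its mouth 92 mm up, pestle grip 16 mm wide, its top 151 mm up. Origin: centre of the stand's underside
- mid_grinder_pestle (a joint): how far the middle grinder's pestle is drawn up, m (0: down)
- small_grinder_pestle (a joint): how far the smallest grinder's pestle is drawn up, m (0: down)
- dropper_bottle: white plastic squeeze bottle with a pointed nozzle, 46 mm wide, 148 mm tall; loose, to be left alone; origin at the centre of its underside
- spray_bottle: white plastic bottle with a spray head, 44 mm wide, 168 mm tall; loose, to be left alone; origin at the centre of its underside
- beaker: small glass beaker, 64 mm wide, 70 mm tall; loose, to be left alone; origin at the centre of its underside
- petri_dish: flat clear dish, 90 mm wide, 15 mm tall; loose, to be left alone; origin at the centre of its underside
- slide_box: grey and white box for microscope slides, 85 x 175 x 38 mm (x, y, z); loose, to be left alone; origin at the centre of its underside
- tube_rack: white rack with capped tubes, 75 x 190 mm (x, y), 106 mm tall, fixed; origin at the centre of its underside
- parts_bin: open blue bin, 160 x 110 x 75 mm, fixed; origin at the centre of its underside
Things that resemble listed ones, but are neither listed nor needed, are in the scene too. What is shaped like the pestle but orange is not meant. Leave any orange look-alike of the grinder alone.

How it is judged:
At the end, for the whole second after the job is handed in: Gripper still holds the pestle; head centre within 8 mm of the level of the tube mouth; pestle in line with the tube within 0.05 rad, upright within 0.06 rad, pressing on it under 10 N; stand within 15 mm of its starting place, upright within 0.03 rad (z of pestle_head in the frame of tube_mouth between -0.008 and 0.008 m and angle between the z axis of pestle_head and the z axis of grinder, either way round below 0.05 rad and angle between pestle_head's own z axis and vertical below 0.06 rad and contact force between the fingers and pestle above 1 N and contact force between pestle and grinder below 10 N and distance of grinder from where it was at the start of the episode below 0.015 m and angle between grinder's own z axis and vertical below 0.03 rad); the arm keeps its last pose, push and grip.
It fails at once if the head is pulled right out of the tube (z of pestle_head in the frame of tube_mouth above 0.02 m).
It fails at once if the pestle is forced against the glass (over 30 N) (contact force between pestle and grinder above 30 N).
It fails at once if the grinder is tipped or shoved away (angle between grinder's own z axis and vertical above 0.12 rad or distance of grinder from where it was at the start of the episode above 0.04 m).
It fails at once if another grinder is disturbed (distance of any of mid_grinder, small_grinder from where it was at the start of the episode above 0.03 m or angle between any of mid_grinder, small_grinder's own z axis and vertical above 0.12 rad or value of joint any of mid_grinder_pestle, small_grinder_pestle above 0.01 m).
It fails at once if a bystander is knocked over or pushed away (distance of any of dropper_bottle, spray_bottle, beaker, petri_dish, slide_box from where it was at the start of the episode above 0.04 m or angle between any of dropper_bottle, spray_bottle, beaker, petri_dish, slide_box's own z axis and vertical above 0.3 rad).
It also fails if it takes over 38 s, if anything falls off the work surface, if the arm or the gripper's body presses on something with over 40 N, if the wrist force passes 120 N, or if a joint passes its speed limit or range.

## Working session

There is one attempt and no reset: what is moved stays moved. The work goes in short steps, Python scripts to look and compute and a tool call to move; the robot and the scene stay as the last step left them, time stands still between calls to the robot, and variables do not carry over. Pictures are saved under pics/ and viewed, at most 10 in all, crops included, and the job is handed in when it is done.

Besides the shell and the picture viewer there is one more tool, called after "Call:" by a JSON object that holds its "api" and its "payload". send_rows: Moves the arm, as the interface text tells. Its arguments: {"type":"object","properties":{"increments":{"type":"array"},"force":{"type":"number"}},"required":["increments"]}

```bash
mkdir -p pics
python3 - <<'E'
from cell import arm
import cv2,numpy as np
s=arm.observe();print(s)
for n in("side","top"):
    cv2.imwrite(f"pics/{n}0.png",arm.get_image(n)[:,:,::-1]);p=arm.camera_params(n);print(n,p)
E
```

```text
{'clock': 0.0, 'joints': array([-1.22557071,  0.43520489,  0.02495635,  1.57409196, -0.0115899 ,
        1.13398252, -0.07505868]), 'dq': array([-1.30945485e-03,  1.01066702e-03,  3.01476239e-06,  4.56239252e-04,
       -1.49047819e-04,  3.67585858e-04, -1.97125768e-04]), 'joint_efforts': array([-3.44820037e-04, -6.67861247e+01,  9.84820314e-01, -3.14458144e+01,
       -6.05315901e-02,  4.32279613e-02,  1.39234121e-04]), 'position': array([0.27045645, 0.56289325, 0.225958  ]), 'ee_rot': array([-6.97548237e-01, -3.06296483e+00,  2.40097835e-03]), 'force': array([0.6473078 , 0.94024595, 0.04474759]), 'ft_torque': array([-0.07618556, -0.02402807,  0.02619244]), 'gripper_force': 0.0, 'width': 1.002659758656689}
side {'camera_matrix': array([[503.15840308,   0.        , 315.50426239],
       [  0.        , 503.15840308, 202.86980403],
       [  0.        ,   0.        ,   1.        ]]), 'R': array([[ 0.99324153, -0.11287122,  0.02704352],
       [-0.03867309, -0.54152601, -0.83979401],
       [ 0.10943334,  0.83307243, -0.5422312 ]]), 't': array([-0.55064794,  0.12252936,  1.45618667])}
top {'camera_matrix': array([[464.90458833,   0.        , 317.43884638],
       [  0.        , 464.90458833, 194.70029593],
       [  0.        ,   0.        ,   1.        ]]), 'R': array([[ 0.00451664, -0.99998237,  0.00385365],
       [-0.99812585, -0.00474337, -0.0610106 ],
       [ 0.0610278 , -0.00357086, -0.99812968]]), 't': array([0.00731984, 0.55240067, 1.56954999])}
```

View pics/side0.png

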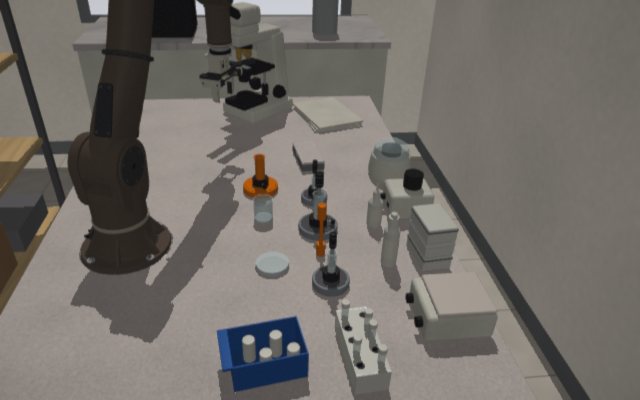

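View pics/top0.png

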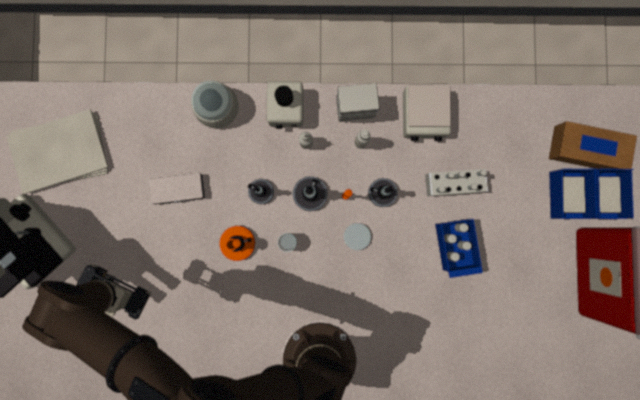

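The three candidate grinders are at top-view pixels (261,190), (311,193) and (383,192). The same three in the side view are at (315,190), (318,225) and (331,280). The one at (311,193) has the widest stand, so it fits "largest". An orange look-alike pestle stands beside it at (347,195), and an orange grinder is at (238,243). I'll enlarge the row to confirm and measure the stands.

```bash
cat > h.py <<'E'
from cell import arm
import cv2,numpy as np
def ray(n,u,v,z,P=None):
    p=P or arm.camera_params(n);R,t=p["R"],p["t"];c=-R.T@t
    d=R.T@np.linalg.inv(p["camera_matrix"])@[u,v,1];return c+d*(z-c[2])/d[2]
def proj(n,X,P=None):
    p=P or arm.camera_params(n);q=p["camera_matrix"]@(p["R"]@np.array(X)+p["t"]);return q[:2]/q[2]
E
python3 - <<'E'
from h import *
t=cv2.imread("pics/top0.png");s=cv2.imread("pics/side0.png")
a=cv2.resize(t[160:225,235:415],None,fx=4.4,fy=4.4,interpolation=2)
b=cv2.resize(s[140:300,240:400],None,fx=2,fy=2,interpolation=2)
c=np.zeros((a.shape[0]+b.shape[0],a.shape[1],3),np.uint8);c[:a.shape[0]]=a;c[a.shape[0]:,:b.shape[1]]=b
cv2.imwrite("pics/crop1.png",c);print(a.shape,c.shape)
hsv=cv2.cvtColor(t,cv2.COLOR_BGR2HSV);g=t.max(2)
m=((g<115)).astype(np.uint8);m[:165]=0;m[222:]=0
k,l,st,ce=cv2.connectedComponentsWithStats(m)
for i in range(1,k):
    if st[i,4]>150 and 230<ce[i,0]<420:
        cn=max(cv2.findContours((l==i).astype(np.uint8),0,2)[0],key=cv2.contourArea)
        print(st[i],ce[i],cv2.minEnclosingCircle(cn),ray("top",*cv2.minEnclosingCircle(cn)[0],.024))
E
```

```text
(286, 792, 3) (606, 792, 3)
[ 293  177   50   34 1125] [313.46133333 193.72888889] ((317.5, 193.0), 24.683090209960938) [0.55771258 0.00972371 0.024     ]
[248 179  43  25 646] [264.1625387  191.25851393] ((269.0, 188.5), 21.476831436157227) [0.57225124 0.17461077 0.024     ]
[349 178  66  29 856] [383.95794393 192.98481308] ((381.5, 195.5), 32.688018798828125) [ 0.55023567 -0.20780945  0.024     ]
```

View pics/crop1.png

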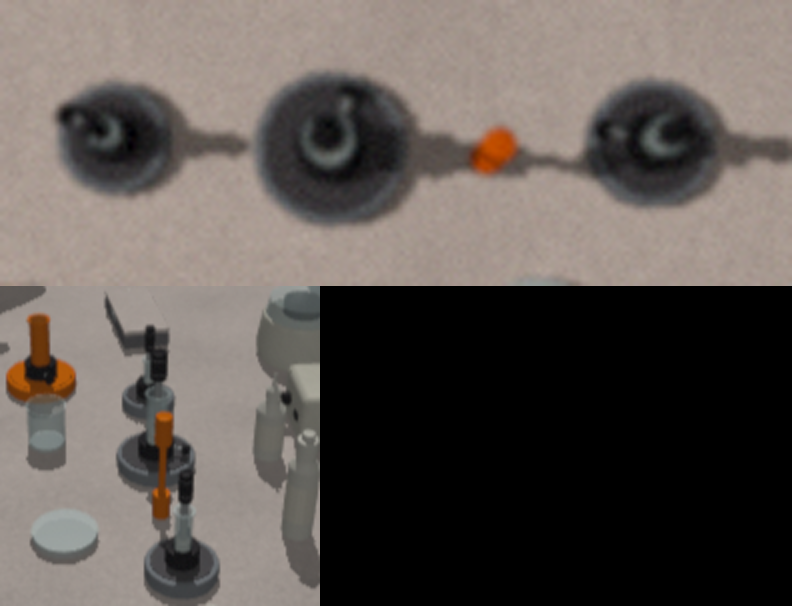

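The crop confirms it. The middle grinder of the row has the widest stand (about 36 px, against 31 and 26 px), with its grip top at top-view pixel (310,191). The orange pestle standing at (347,195) is the look-alike.

Run:
```python
from h import *
from scipy.spatial.transform import Rotation as R
print(ray("top",311.3,193.4,.024),ray("top",310,191.2,.1995),ray("top",235+515/4.4,160+135/4.4,.19), ray("top",348,194,0.0))
s=arm.observe();print(R.from_rotvec(s["ee_rot"]).as_matrix().round(3))
p=arm.camera_params("wrist");print(p, -p["R"].T@p["t"]-s["position"])
```

```text
[0.55625043 0.03078091 0.024     ] [0.55167683 0.03304565 0.1995    ] [ 0.55452001 -0.09470682  0.19      ] [ 0.55631265 -0.09559997  0.        ]
[[-0.901  0.433 -0.   ]
 [ 0.433  0.901 -0.001]
 [-0.    -0.001 -1.   ]]
{'camera_matrix': array([[357.66102251,   0.        , 320.91764566],
       [  0.        , 357.66102251, 206.09973195],
       [  0.        ,   0.        ,   1.        ]]), 'R': array([[ 0.43324135,  0.90127675, -0.00146455],
       [ 0.87375147, -0.41961038,  0.24593798],
       [ 0.22104364, -0.10783016, -0.96928446]]), 't': array([-0.62494102, -0.03055713,  0.38864519])} [-0.05891488  0.02936282  0.15727171]
```

Call:
{"api": "send_rows", "payload": {"increments": [[9.1,[0,0,-4],[0,0,0]],[9.1,[0,0,-4],[0,0,0]],[9.1,[0,0,-4],[0,0,0]],[9.1,[-3.5,-2.6,0],[0,0,0]],[9.1,[-3.5,-2.6,0],[0,0,0]]]}}

```text
clock: 0.6
position: [0.3111, 0.4864, 0.3474]
ee_rot: [0.693, 3.064, 0.003]
force: [1.6, 0.5, -0.8]
width: 0.988
gripper_force: 0.0
```

Call:
{"api": "send_rows", "payload": {"increments": [[9.1,[-3.5,-2.6,0],[0,0,0]],[9.1,[-3.5,-2.6,0],[0,0,0]],[9.1,[-3.5,-2.6,0],[0,0,0]],[9.1,[-3.5,-2.6,0],[0,0,0]],[9.1,[-3.5,-2.6,0],[0,0,0]]]}}

```text
clock: 1.1
position: [0.413, 0.2914, 0.3465]
ee_rot: [-0.698, -3.063, 0.0]
force: [1.2, 0.7, -0.2]
width: 0.989
gripper_force: 0.0
```

Call:
{"api": "send_rows", "payload": {"increments": [[9.1,[-3.5,-2.6,0],[0,0,0]],[9.1,[-3.5,-2.6,0],[0,0,0]],[9.1,[-3.5,-2.6,0],[0,0,0]],[9.1,[0,0,0],[0,0,0.14]],[9.1,[0,0,0],[0,0,0.14]]]}}

```text
clock: 1.6
position: [0.474, 0.1756, 0.3465]
ee_rot: [-1.131, -2.931, 0.001]
force: [-0.3, 0.2, -0.3]
width: 0.989
gripper_force: 0.0
```

Call:
{"api": "send_rows", "payload": {"increments": [[9.1,[0,0,0],[0,0,0.14]],[9.1,[0,0,0],[0,0,0.14]],[9.1,[0,0,0],[0,0,0.14]],[9.1,[0,0,0],[0,0,0.14]],[9.1,[0,0,0],[0,0,0.14]]]}}

```text
clock: 2.1
position: [0.4733, 0.1774, 0.3464]
ee_rot: [-2.064, -2.368, 0.001]
force: [0.7, -0.9, -0.3]
width: 0.992
gripper_force: 0.0
```

Call:
{"api": "send_rows", "payload": {"increments": [[9.1,[0,0,0],[0,0,0.14]],[9.1,[0,0,0],[0,0,0]],[9.1,[0,0,0],[0,0,0]]]}}

```text
clock: 2.4
position: [0.4734, 0.1774, 0.3465]
ee_rot: [-2.213, -2.229, 0.001]
force: [0.1, 0.0, -0.1]
width: 0.99
gripper_force: 0.0
```

Run:
```python
from h import *
from scipy.spatial.transform import Rotation as R
s=arm.observe();print(s["clock"],s["position"],R.from_rotvec(s["ee_rot"]).as_matrix().round(3))
import pickle
P=arm.camera_params("wrist");pickle.dump(P,open("w1.pkl","wb"))
cv2.imwrite("pics/w1.png",arm.get_image("wrist")[:,:,::-1])
print(proj("wrist",[.552,.033,.1995],P))
```

```text
2.4 [0.47335425 0.1774399  0.34653106] [[-0.007  1.    -0.   ]
 [ 1.     0.007 -0.   ]
 [-0.    -0.    -1.   ]]
[400.78255808 340.22445752]
```

View pics/w1.png

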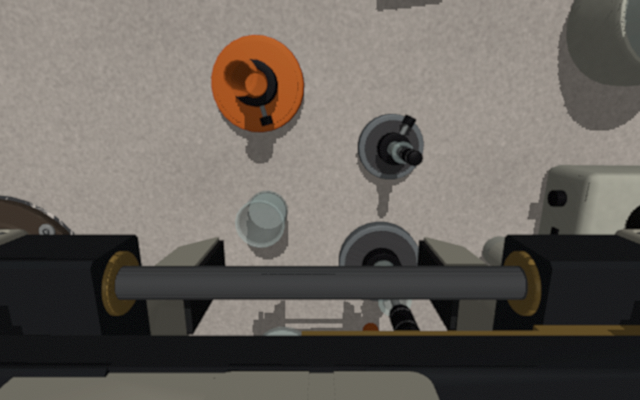

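The view shows the small grinder at (390,147). The largest is at about (380,270), half hidden by the gripper bar. I'll shift to bring it into the clear upper part of the image.

Call:
{"api": "send_rows", "payload": {"increments": [[9.1,[-4,1.6,0],[0,0,0]],[9.1,[-4,1.6,0],[0,0,0]],[9.1,[-4,1.6,0],[0,0,0]],[9.1,[-4,1.6,0],[0,0,0]],[9.1,[-4,1.6,0],[0,0,0.007]]]}}

```text
clock: 2.95
position: [0.5545, -0.0239, 0.3468]
ee_rot: [2.222, 2.221, 0.001]
force: [0.2, 0.4, -0.1]
width: 0.992
gripper_force: 0.0
```

Call:
{"api": "send_rows", "payload": {"increments": [[9.1,[0,0,0],[0,0,0]],[9.1,[0,0,0],[0,0,0]]]}}

```text
clock: 3.15
position: [0.5541, -0.0234, 0.3465]
ee_rot: [-2.226, -2.216, 0.001]
force: [0.7, 0.7, -0.2]
width: 0.99
gripper_force: 0.0
```

Run:
```python
from h import *
import pickle
s=arm.observe();print(s["clock"],s["position"],s["ee_rot"])
P=arm.camera_params("wrist");pickle.dump(P,open("w2.pkl","wb"))
cv2.imwrite("pics/w2.png",arm.get_image("wrist")[:,:,::-1])
for z in(.024,.13,.1545,.1995):print(z,proj("wrist",[.553,.032,z],P))
```

```text
3.15 [ 0.55412497 -0.02340197  0.34648672] [-2.22625344e+00 -2.21635919e+00  6.75795902e-04]
0.024 [319.8139725  124.05315137]
0.13 [319.45430342 126.51275014]
0.1545 [319.340358   127.29196644]
0.1995 [319.08370085 129.04711767]
```

View pics/w2.png

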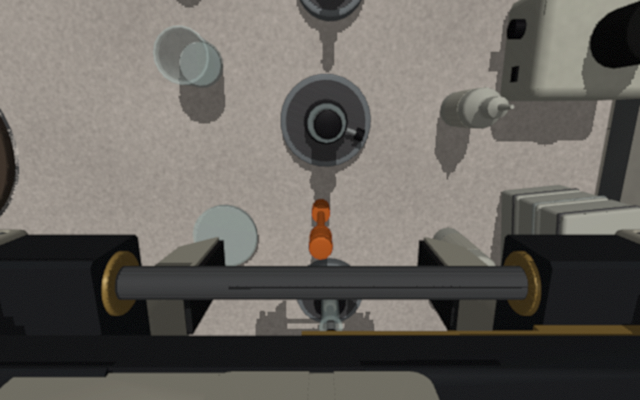

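The large grinder is seen from almost straight above, with its grip at about (327,122) and its stand at about (325,122). I'll fit both.

```bash
python3 - <<'E'
from h import *
import pickle
P=pickle.load(open("w2.pkl","rb"));I=cv2.imread("pics/w2.png")
g=I.max(2)[60:185,265:390]
print(g[62,22:106:2]); print(g[20:106:2,62])
for th,lo,hi in((45,8,22),(130,35,55)):
    for c in cv2.findContours((g<th).astype(np.uint8),0,1)[0]:
        if cv2.contourArea(c)>200:
            (x,y),r=cv2.minEnclosingCircle(c);e=cv2.fitEllipse(c);print(th,x+265,y+60,r,"ell",e[0][0]+265,e[0][1]+60,e[1],cv2.contourArea(c))
c=cv2.HoughCircles(cv2.medianBlur(cv2.resize(g,None,fx=4,fy=4,interpolation=2),5),cv2.HOUGH_GRADIENT,1,30,param1=80,param2=25,minRadius=40,maxRadius=200)
if c is not None:
  for x,y,r in c[0]/4:print(x+265,y+60,r)
for z in(.024,.13,.1995):print(z,ray("wrist",326,122,z,P),357.66/ (P["R"]@[.554,.033,z]+P["t"])[2])
E
python3 -c "
import cv2;I=cv2.imread('pics/w2.png')[70:175,270:385];cv2.imwrite('pics/w2c.png',cv2.resize(I,None,fx=5,fy=5,interpolation=2))"
```

```text
[ 62  62  62  62  62  61  61  63  51  23  58 105 101  58  18  24  25  26
  28  28  28  27  26  26  24  24  20  41 106  82  35  59  58  59  60  61
  61  59  58  86 102  97]
[ 73  63  63  63  65  64  62  62  63  57  36  37  95 105  83  45  42  39
  34  32  30  28  24  25  22  22  20  19  16  25  86  69  25  36  35  35
  33  34  34  35  36  58  57]
45 327.2727279663086 124.0 14.637593269348145 ell 327.328914642334 124.21593475341797 (27.11237144470215, 28.219688415527344) 598.5
45 330.93119049072266 130.86238861083984 33.088470458984375 ell 329.0924835205078 129.1674041748047 (52.0672492980957, 57.80146408081055) 876.0
130 322.89163970947266 129.19454193115234 56.30137252807617 ell 324.78623962402344 125.65213012695312 (88.55673217773438, 108.514892578125) 7402.0
325.875 118.875 45.4
329.125 125.875 15.625
320.875 125.125 20.825
320.375 113.125 30.9
334.125 117.625 10.425
0.024 [0.56109266 0.03457656 0.024     ] 765.0756466071007
0.13 [0.55968489 0.03645263 0.13      ] 980.5854450819974
0.1995 [0.55876186 0.0376827  0.1995    ] 1202.7137222091126
```

View pics/w2c.png

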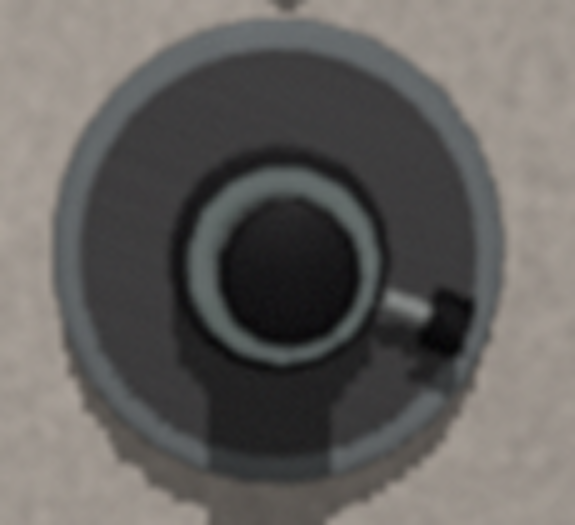

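Stand circle: centre (325.5,119.6). Tube lip: (327,123.3). Grip: (327.6,124). I'll turn these into points.

Run:
```python
from h import *
import pickle
P=pickle.load(open("w2.pkl","rb"))
for u,v,z in((327.6,124,.1995),(327,123.3,.13),(325.5,119.6,.02)):print(ray("wrist",u,v,z,P))
# side view: predicted grip position
for X in((.56,.035,.1995),(.56,.035,.1545),(.56,.035,.13)):print(proj("side",X))
s=arm.observe();print(s["position"])
```

```text
[0.56008688 0.03606168 0.1995    ]
[0.56070166 0.03515907 0.13      ]
[0.56049199 0.03758086 0.02      ]
[317.95700381 172.92068594]
[317.49751055 186.41862828]
[317.25372868 193.57989461]
[ 0.55394869 -0.02189322  0.34643922]
```

Call:
{"api": "send_rows", "payload": {"increments": [[6,[2.9,0.3,0],[0,0,0]],[6,[2.9,0.3,0],[0,0,0]],[6,[0,0,4],[0,0,0]],[6,[0,0,4],[0,0,0]],[6,[0,0,2],[0,0,0]]]}}

```text
clock: 3.7
position: [0.5582, 0.0382, 0.2437]
ee_rot: [-2.218, -2.221, 0.004]
force: [-0.8, -0.1, -0.4]
width: 0.66
gripper_force: 0.0
```

Call:
{"api": "send_rows", "payload": {"increments": [[6,[0,0,0],[0,0,0]],[6,[0,0,0],[0,0,0]],[6,[0,0,0],[0,0,0]]]}}

```text
clock: 4.0
position: [0.5612, 0.0362, 0.2484]
ee_rot: [2.224, 2.217, 0.004]
force: [0.1, -0.7, 0.5]
width: 0.652
gripper_force: 0.0
```

Run:
```python
from h import *
import pickle
s=arm.observe();print(s["clock"],s["position"],s["ee_rot"],s["force"])
P=arm.camera_params("wrist");pickle.dump(P,open("w3.pkl","wb"))
I=arm.get_image("wrist")[:,:,::-1];cv2.imwrite("pics/w3.png",I)
u,v=proj("wrist",[.5603,.036,.1995],P);print(u,v)
x,y=int(u)-75,max(0,int(v)-60);print(x,y)
cv2.imwrite("pics/w3c.png",cv2.resize(I[y:y+120,x:x+150],None,fx=5,fy=5,interpolation=2))
```

```text
4.0 [0.56119314 0.03624651 0.24839239] [2.22375558 2.21735129 0.0035552 ] [ 0.12075605 -0.71597386  0.49276235]
318.856097243282 229.31872978630375
243 169
```

View pics/w3c.png

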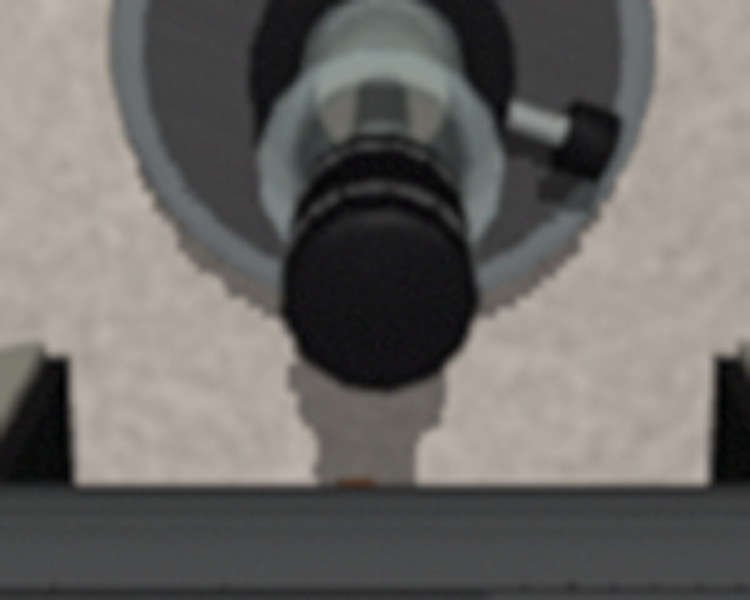

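The grip top is centred at (319,227.4), within about 1 mm of the prediction, and it sits between the fingers. I'll trim by 1 mm and descend.

Call:
{"api": "send_rows", "payload": {"increments": [[6,[0.1,-0.1,2],[0,0,0]],[6,[0,0,2],[0,0,0]],[6,[0,0,2],[0,0,0]],[6,[0,0,2],[0,0,0]],[6,[0,0,0.8],[0,0,0]]]}}

```text
clock: 4.55
position: [0.5592, 0.0369, 0.1582]
ee_rot: [-2.225, -2.217, 0.0]
force: [-0.4, 0.6, 1.0]
width: 0.652
gripper_force: 0.0
```

Call:
{"api": "send_rows", "payload": {"increments": [[4.5,[0,0,0],[0,0,0]],[4,[0,0,0],[0,0,0]],[3.5,[0,0,0],[0,0,0]],[3.2,[0,0,0],[0,0,0]],[3.2,[0,0,0],[0,0,0]]]}}

```text
clock: 5.05
position: [0.5596, 0.0367, 0.1593]
ee_rot: [2.226, 2.217, 0.001]
force: [-0.6, 0.7, -0.2]
width: 0.35
gripper_force: 0.0
```

Run:
```python
from h import *
s=arm.observe();print(s["clock"],s["position"],s["ee_rot"],s["force"],s["width"],s["gripper_force"])
```

```text
5.05 [0.5596359  0.03673691 0.15929431] [2.22563458e+00 2.21666735e+00 1.32892440e-03] [-0.62263129  0.6588313  -0.17367979] 0.3495435793676133 0.0
```

Call:
{"api": "send_rows", "payload": {"increments": [[2.9,[0,0,0],[0,0,0]],[2.7,[0,0,0],[0,0,0]],[2.5,[0,0,0],[0,0,0]],[2.4,[0,0,0],[0,0,0]],[2.2,[0,0,0],[0,0,0]]], "force": 5}}

```text
clock: 5.55
position: [0.5594, 0.0367, 0.1587]
ee_rot: [2.226, 2.217, 0.0]
force: [-0.1, 0.1, -0.5]
width: 0.273
gripper_force: 5.0
```

Call:
{"api": "send_rows", "payload": {"increments": [[2,[0,0,0],[0,0,0]],[2,[0,0,0],[0,0,0]]]}}

```text
clock: 5.75
position: [0.5594, 0.0367, 0.1587]
ee_rot: [-2.226, -2.217, -0.0]
force: [0.5, -0.2, 0.4]
width: 0.272
gripper_force: 5.0
```

The grip is on, 25 mm wide, with almost no side load. I'll firm it up and lift a little.

Call:
{"api": "send_rows", "payload": {"increments": [[2,[0,0,0],[0,0,0]],[2,[0,0,0],[0,0,0]],[2,[0,0,-0.3],[0,0,0]],[2,[0,0,-0.4],[0,0,0]],[2,[0,0,-0.3],[0,0,0]]], "force": 15}}

```text
clock: 6.25
position: [0.5593, 0.0367, 0.1691]
ee_rot: [-2.226, -2.217, 0.0]
force: [0.7, 0.3, -1.3]
width: 0.269
gripper_force: 15.0
```

Call:
{"api": "send_rows", "payload": {"increments": [[2,[0,0,-0.5],[0,0,0]],[2,[0,0,-0.5],[0,0,0]],[2,[0,0,-0.5],[0,0,0]],[2,[0,0,-0.5],[0,0,0]],[2,[0,0,0],[0,0,0]]]}}

```text
clock: 6.75
position: [0.5598, 0.0367, 0.1896]
ee_rot: [2.225, 2.216, 0.002]
force: [0.8, -0.2, -1.5]
width: 0.265
gripper_force: 15.0
```

Run:
```python
from h import *
for i in range(3):
    I=arm.get_image(("side","top","wrist")[i])[:,:,::-1];cv2.imwrite(f"pics/l{i}.png",I)
s=arm.observe();print(s["clock"],s["position"],s["ee_rot"],s["force"],s["ft_torque"],s["width"],s["gripper_force"])
a=cv2.resize(cv2.imread("pics/l0.png")[140:250,260:380],None,fx=4,fy=4,interpolation=2)
cv2.imwrite("pics/l0c.png",a)
```

```text
6.9 [0.55923452 0.0366723  0.18863319] [-2.22589963e+00 -2.21677449e+00  1.19604949e-04] [ 0.59978508 -0.3498138  -0.96674063] [-0.0959435   0.10235129  0.02636454] 0.2698220503703468 14.997815787792206
```

View pics/l0c.png

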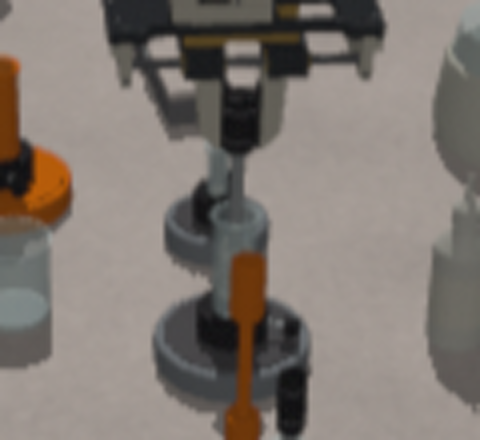

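The grip is clear of the tube and the shaft is rising straight with only the pestle's weight on the wrist. The lift is 30 mm of 80, so I'll continue gently.

Call:
{"api": "send_rows", "payload": {"increments": [[2,[0,0,-0.5],[0,0,0]],[2,[0,0,-0.6],[0,0,0]],[2,[0,0,-0.6],[0,0,0]],[2,[0,0,-0.5],[0,0,0]],[2,[0,0,0],[0,0,0]]]}}

```text
clock: 7.4
position: [0.5598, 0.0367, 0.2117]
ee_rot: [2.226, 2.216, 0.002]
force: [0.2, 0.2, -0.9]
width: 0.27
gripper_force: 15.0
```

Call:
{"api": "send_rows", "payload": {"increments": [[2,[0,0,-0.5],[0,0,0]],[2,[0,0,-0.6],[0,0,0]],[2,[0,0,-0.6],[0,0,0]],[2,[0,0,-0.5],[0,0,0]],[2,[0,0,0],[0,0,0]]]}}

```text
clock: 7.9
position: [0.5598, 0.0366, 0.2336]
ee_rot: [2.226, 2.216, 0.002]
force: [0.1, -0.6, -2.0]
width: 0.265
gripper_force: 15.0
```

Call:
{"api": "send_rows", "payload": {"increments": [[2,[0,0,-0.3],[0,0,0]],[2,[0,0,-0.3],[0,0,0]],[2,[0,0,0],[0,0,0]],[2,[0,0,0],[0,0,0]],[2,[0,0,0],[0,0,0]]]}}

```text
clock: 8.4
position: [0.5592, 0.0367, 0.2386]
ee_rot: [-2.226, -2.217, 0.0]
force: [0.0, -1.2, -0.4]
width: 0.267
gripper_force: 15.0
```

Run:
```python
from h import *
I=arm.get_image("side")[:,:,::-1];cv2.imwrite("pics/m0.png",I)
W=arm.get_image("wrist")[:,:,::-1];cv2.imwrite("pics/m2.png",W)
s=arm.observe();print(s["clock"],s["position"],s["ee_rot"],s["force"],s["ft_torque"],s["width"],s["gripper_force"])
for z in(.11,.13,.15,.2345,.257,.2795):print(z,(proj("side",[.56,.0365,z])-[285,120])*8)
cv2.imwrite("pics/m0c.png",cv2.resize(I[120:195,285:350],None,fx=8,fy=8,interpolation=2))
```

```text
8.5 [0.55922457 0.03663966 0.23855664] [-2.22588973e+00 -2.21673034e+00  4.45225296e-04] [-0.00209585 -0.34832551 -1.77893397] [-0.12721653  0.0253463  -0.01766706] 0.2684247587353662 14.997844398021698
0.11 [255.99525244 632.4744604 ]
0.13 [257.5567004  586.48886614]
0.15 [259.14124121 539.82317333]
0.2345 [266.10293241 334.79712412]
0.257 [268.03299347 277.95564951]
0.2795 [269.99678188 220.1208839 ]
```

View pics/m0c.png

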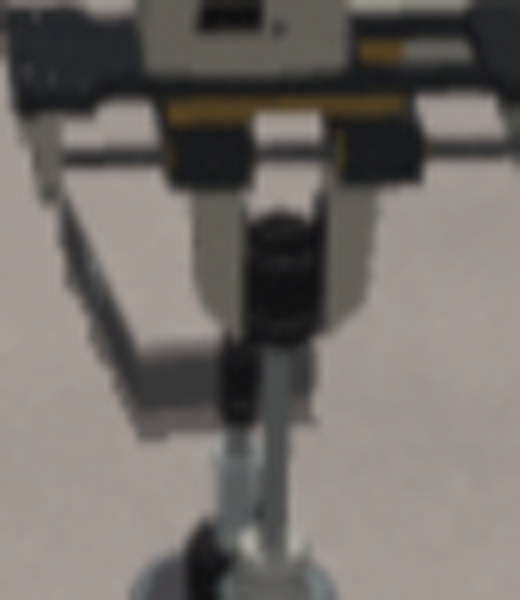

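The grip sits where predicted (rim rows about 208 to 345, against 202 to 353 expected). My last look will be the head at the mouth, from the side and wrist views.

Run:
```python
from h import *
I=cv2.imread("pics/m0.png");W=cv2.imread("pics/m2.png")
a=cv2.resize(I[175:225,295:345],None,fx=8,fy=8,interpolation=2)
b=cv2.resize(W[60:260,220:420],None,fx=2,fy=2,interpolation=2)
cv2.imwrite("pics/fin.png",np.hstack([a,b]))
for z in(.11,.13,.15):
  print(z,(proj("side",[.56,.0365,z])-[295,175])*8,(proj("side",[.562,.024,z])-[295,175])*8)
```

```text
0.11 [175.99525244 192.4744604 ] [185.33011915 210.48837741]
0.13 [177.5567004  146.48886614] [186.97141445 164.31640824]
0.15 [179.14124121  99.82317333] [188.63715341 117.45680411]
```

View pics/fin.png

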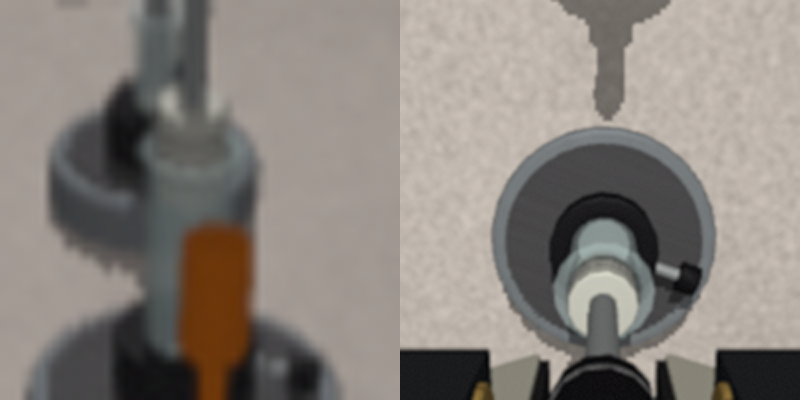

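In the side view the white head's top centre is at row ~105 and the tube lip's centre at row ~148. That puts about 19 mm of the 40 mm head above the mouth. The wrist view shows it standing straight, with the stand unmoved. I'll hand it in.

Call:
{"api": "send_rows", "payload": {"increments": [[2,[0,0,0],[0,0,0]],[2,[0,0,0],[0,0,0]],[2,[0,0,0],[0,0,0]]]}}

```text
clock: 8.8
position: [0.5594, 0.0366, 0.2387]
ee_rot: [2.226, 2.217, 0.0]
force: [-0.2, -0.1, -0.9]
width: 0.271
gripper_force: 15.0
```

```bash
python3 -c "
from cell import arm
s=arm.observe();print(s['position'],s['force'],s['gripper_force'],arm.sign_off())"
```

```text
the job is handed in; nothing more can be done
[0.55936397 0.03662938 0.23871799] [-0.15922399 -0.14473954 -0.93585413] 14.99780684709549 None
```

I handed the job in (no verdict was returned) with the largest grinder's pestle drawn up 80 mm and still gripped upright at 15 N; its white head stands about half out of the tube, roughly 19 of 40 mm as measured in the side view.

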